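Fetch the column from behind the bottles

TASK

The steel separation column lies in the storage tray, hemmed in by two bottles and a jar. Clear the bottles and the jar out into the empty side tray, keeping them upright; once all three stand there, lift out the column and lay it centred across both V supports of the column rest. Then put the tall bottle, the small bottle and the jar back upright in the storage tray, each exactly where it stood.

Things in the scene. Friction and masses are not known exactly. Their poses are not given: they have to be found in the camera images.
- tall_bottle_mid (a point): Tall reagent bottle, clear glass with white contents and a screw cap: 66 mm diameter, 140 mm high, about 0.32 kg, loose. The point is on its axis half-way up, 70 mm above its underside; z is up its axis. The cap on top is 35 mm in diameter and fills the uppermost 18 mm; lift the bottle by it, with the fingertips no lower than its lower edge, where the sloping shoulder begins.
- small_bottle_mid (a point): Small reagent bottle of brown glass with a black screw cap: 56 mm diameter, 112 mm high, about 0.12 kg, loose. The point is on its axis half-way up, 56 mm above its underside; z is up its axis. The cap on top is 30 mm in diameter and fills the uppermost 14 mm; lift the bottle by it, with the fingertips no lower than its lower edge, where the sloping shoulder begins.
- jar_mid (a point): Low wide jar of spare vial caps with a broad white lid: 63 mm diameter, 58 mm high, about 0.07 kg, loose. The point is on its axis half-way up, 29 mm above its underside; z is up its axis. The lid is 63 mm in diameter and fills the uppermost 14 mm; it is fixed, so the jar may be lifted by it.
- column_mid (a point): Separation column, loose, 0.11 kg: steel tube 9.6 mm in diameter, 176 mm long in all, lying flat. Point: the tube's middle, 9 mm above what the nuts lie on; y runs along the tube, z is up. The bare tube reaches 54 mm either way, then come end nuts (20 mm wide, 16 mm high, 54 to 72 mm out) and thin tips. Grip the tube in its middle, across y.
- store_tray_floor (a point): Storage tray, fixed: white with grey liner, 185 mm (x) by 205 mm (y), wall 4 mm thick, 16 mm high. Point: centre of its inner floor, 4 mm above the worktop; z up. The column lies across its middle along y; two of the containers stand on its -x side, one on its +x side, 3 to 10 mm off, in any arrangement. Two small vials fixed in its far corners are bystanders.
- side_tray_floor (a point): Side tray, fixed and empty at the start: like the storage tray, white, 185 mm (x) by 215 mm (y) with a grey liner, wall 4 mm thick and 16 mm high. The point is the centre of its inner floor, 4 mm above the worktop; z is up. The three containers stand here meanwhile, anywhere on its floor.
- rest_seat (a point): Column rest, fixed: base plate 64 (x) by 150 (y) by 8 mm with two grey V supports 10 mm thick, 38 mm either side of the middle along y; flanks at 45 degrees, 40 mm wide at the top, 42 mm above the worktop. Point: midway between the supports, level with the V bottoms, 22 mm above the worktop. A seated column has its axis 7 mm above it, nuts outside the supports; between them is finger room.

How it is judged:
By the outcome, as a careful person would: the job done as asked, in the order asked, and still so for the second after the job is handed in, with the robot touching nothing.
It also fails if it takes over 147 s, if anything falls off the work surface, if the arm or the gripper's body presses on something with over 40 N, if the wrist force passes 120 N, or if a joint passes its speed limit or range.

ROBOT

A 6-joint arm with a two-finger parallel gripper is mounted at the origin on a cart in front of the work surface, level with it; the furniture and walls round the work are solid. World frame = base frame: x ahead of the robot, y to its left, z up, the work surface at z = 0. Lengths are in m, angles in rad, forces in N, time in s.
With the tool pointing down it reaches from about 0.35 to 0.775 m from the base axis. Payload 7.3 kg.
Tool frame: the origin (TCP) lies at the very end of the fingers, on their centre line; the grasp point (between the pads) lies 19 mm behind it; z points along the fingers, y is the line along which they close (so a half turn about z gives the same grasp; the last joint's range is limited). The gripper opens to 92 mm and grips with 3 to 60 N. Pads are 19 mm wide; open, the fingers measure 130 mm over their backs; the gripper's body (75 mm by 190 mm) begins 47 mm behind the grasp point.
Start: joints at [-1.328, 0.342, 1.524, -0, 1.275, -0.146], TCP at [0.199, -0.486, 0.227] pointing down, gripper open.
Joint ranges: [-2.53, 2.53], [-0.77, 2.02], [0.04, 2.7], [-1, 4.14], [0.28, 2.66], [-3.11, 3.11]. Speed limits (rad/s): [2.57, 2.57, 3.14, 3.14, 3.14, 3.14].

INTERFACE

Orientations are given as [roll, pitch, yaw] about the fixed x, y, z axes, in that order (R = Rz(yaw) Ry(pitch) Rx(roll)).
In Python, from cell import robot gives the robot as it stands.
- The arm moves only by the tool apply_moves, never from a script. Its argument "motion" is text: rows parted by semicolons, each of 7 numbers parted by spaces: the opening in per cent of the stroke, from 0 (shut) to 100 (fully open), then the shift along the tool's x, y, z in cm, then the turn, a rotation vector about the tool's x, y, z in rad. A call has 1 to 20 rows; each row shifts and turns the commanded pose from where the row before left it, along the tool's axes as they then stand; what a row does not reach is not made up. A row lasts 1/8 s, in which the tool goes at most 62.5 mm and 10.7 degrees, less where a joint would pass 70% of its speed; a pose out of reach is approached as far as the arm can. A call with a gripper value outside its range is refused whole. The fingers move at their own pace and stop on an object; "force" is the grip in N (left out, the last holds). Time passes only in rows, so rows that do not move let the fingers close. It gives the time, the measured TCP pose, the force, the opening and the grip force at its end, in the units of the state.
- robot.observe(): the state, without advancing time (a new reading comes with each control period).
- robot.read_camera(name): name is "scene" or "side" or "wrist"; returns a dict with "img" (400x640x3 uint8, red, green, blue), "fovy" (degrees; the focal length in pixels is half the picture's height over the tangent of half this angle, whatever the lens; pixels are square), "cx", "cy" (the principal point, pixels), "k1" (the pictures are not rectified: a ray, as slopes to the right and down, at radius r is drawn at 1 + k1 r^2 times it, then the intrinsics apply), "R" (3x3) and "t" (3): a world point X has camera coordinates R X + t; the wrist camera has in their place "hand_eye" (4x4, takes a point from camera to tool coordinates, whose origin is the TCP and whose axes are the flange's). Camera axes: x right, y down, z forward; pixel columns grow to the right and rows downward; lengths in m; the calibration is good to about 2 mm. A picture is of the moment at which its call begins: read the wrist's pose just before it. There is no depth.
- robot.hand_in(): hands the job in; it is judged then, once.
Trained networks look in a picture, given as the dict that the camera call returned (one of the last four; its "shot" number tells which), for a name from the list of things; names that differ only in an ending like _2 or _b are one class to them, and where a whole thing is asked for, a point or a joint stands for the part that bears it (a point fixed in the world has none). Each returns a list of dicts, best first, with "score" (0 to 1); they miss things now and then, are a little off and sometimes report something else, mostly with a low value. They report only what shows in the picture. A call takes as long as a camera call.
- robot.search_frame(target, picture): "centre" ([x, y, z] in m, in world coordinates, good to about 4 mm: the middle of the surface that is visible of it).
- robot.trace(target, picture): "pixels" (400x640 bool, what is visible of it).
The state is a dict: "time": time; "qpos": joint angles; "qvel": joint speeds; "joint_efforts": joint torques, N m; "tool_pos": TCP position; "tool_rot": TCP orientation; "contact_force": force on the tool from outside, world axes, zero at the start; "torque": the same for the moment, N m; "opening": finger opening in m; "grip_force": force on a finger pad.
Only numpy, scipy, OpenCV 4.12 (cv2) and the standard library are available. Lean on these libraries where they do the work, as an engineer would, in place of code of your own. Each camera call takes 0.05 s, during which the arm holds its last target. There are 200 camera calls.

## Working session

There is one attempt and no reset: what is moved stays moved. The work goes in short steps, Python scripts to look and compute and a tool call to move; the robot and the scene stay as the last step left them, time stands still between calls to the robot, and variables do not carry over. Pictures are saved under pics/ and viewed, at most 14 in all, crops included, and the job is handed in when it is done.

Besides the shell and the picture viewer there is one more tool, called after "Call:" as name(argument=value, ...) on one line, values as JSON. apply_moves: Moves the arm, as the interface text tells. Its arguments: {"type":"object","properties":{"motion":{"type":"string"},"force":{"type":"number"}},"required":["motion"]}

```bash
mkdir -p pics; ls; cat > h.py <<'E'
import numpy as np, cv2
from cell import robot
def K(p):
    f=200/np.tan(np.radians(p["fovy"])/2); return f
def rays(p,px):
    f=K(p); d=(np.asarray(px,float).reshape(-1,2)-[p["cx"],p["cy"]])/f
    u=d.copy()
    for _ in range(20): u=d/(1+p["k1"]*(u**2).sum(1,keepdims=True))
    return np.c_[u,np.ones(len(u))]
def project(p,X):
    c=np.atleast_2d(X)@np.array(p["R"]).T+p["t"]; s=c[:,:2]/c[:,2:]
    return s*(1+p["k1"]*(s**2).sum(1,keepdims=True))*K(p)+[p["cx"],p["cy"]]
def onplane(p,px,z):
    R=np.array(p["R"]);C=-R.T@p["t"]; d=rays(p,px)@R
    return C+d*((z-C[2])/d[:,2])[:,None]
def save(p,n): cv2.imwrite("pics/"+n+".png",cv2.cvtColor(p["img"],cv2.COLOR_RGB2BGR))
def wrist():
    s=robot.observe(); p=robot.read_camera("wrist")
    from scipy.spatial.transform import Rotation as Ro
    T=np.eye(4); T[:3,:3]=Ro.from_euler("xyz",s["tool_rot"]).as_matrix(); T[:3,3]=s["tool_pos"]
    M=np.linalg.inv(T@np.array(p["hand_eye"])); p["R"]=M[:3,:3]; p["t"]=M[:3,3]; return p
NAMES=["tall_bottle_mid","small_bottle_mid","jar_mid","column_mid","store_tray_floor","side_tray_floor","rest_seat"]
E
python3 - <<'E'
from h import *
s=robot.observe(); print(s["tool_pos"],s["tool_rot"],s["opening"])
for c in ["scene","side"]:
    p=robot.read_camera(c); save(p,c+"0")
    R=np.array(p["R"]);print(c,-R.T@p["t"])
    for n in NAMES:
        r=robot.search_frame(n,p); print(n,[(np.round(q["centre"],3),round(q["score"],2)) for q in r[:2]])
        t=robot.trace(n,p)
        if t:
            v,u=np.nonzero(t[0]["pixels"]); print("   px",u.min(),u.max(),v.min(),v.max(),round(t[0]["score"],2))
E
```

```text
pics
[ 0.19890631 -0.48540189  0.2260284 ] [-3.14001038e+00 -1.90532867e-04  3.88780947e-01] 0.09172455826308647
scene [-0.24606767 -0.86930573  0.92360971]
tall_bottle_mid [(array([ 0.44 , -0.056,  0.052]), 0.65)]
   px 287 311 176 227 0.9
small_bottle_mid [(array([ 0.52 , -0.1  ,  0.061]), 0.62)]
   px 324 337 192 216 0.49
jar_mid [(array([ 0.444, -0.141,  0.06 ]), 0.85)]
   px 311 334 213 233 0.87
column_mid []
store_tray_floor [(array([ 0.44 , -0.032,  0.002]), 0.87)]
   px 273 325 188 242 0.87
side_tray_floor [(array([ 0.541, -0.378,  0.004]), 0.97)]
   px 354 451 232 317 0.66
rest_seat [(array([0.483, 0.166, 0.008]), 0.96)]
   px 243 282 163 196 0.76
side [0.0779792  0.81881993 0.65365521]
tall_bottle_mid [(array([ 0.441, -0.027,  0.061]), 0.71)]
   px 313 336 189 241 0.9
small_bottle_mid [(array([ 0.538, -0.074,  0.066]), 0.92)]
   px 291 310 186 225 0.77
jar_mid [(array([ 0.441, -0.133,  0.059]), 0.8)]
   px 327 348 198 219 0.6
column_mid [(array([ 0.497, -0.023,  0.022]), 0.54)]
   px 327 347 198 220 0.56
store_tray_floor [(array([ 0.499, -0.044,  0.004]), 0.91)]
   px 271 357 201 251 0.9
side_tray_floor [(array([ 0.489, -0.357,  0.002]), 0.75)]
   px 311 383 167 207 0.63
rest_seat [(array([0.484, 0.186, 0.007]), 0.74)]
   px 242 300 258 305 0.64
```

```bash
python3 - <<'E'
import cv2,numpy as np
a=cv2.imread("pics/scene0.png")[150:330,230:470]; b=cv2.imread("pics/side0.png")[150:320,220:400]
cv2.imwrite("pics/a.png",cv2.resize(a,None,fx=3,fy=3,interpolation=cv2.INTER_CUBIC))
cv2.imwrite("pics/b.png",cv2.resize(b,None,fx=3.4,fy=3.4,interpolation=cv2.INTER_CUBIC))
E
```

```text
(no output)
```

View pics/a.png

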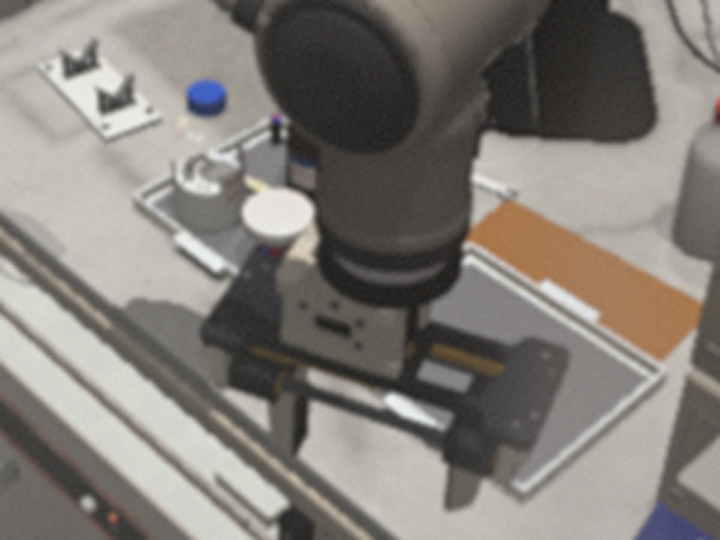

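View pics/b.png

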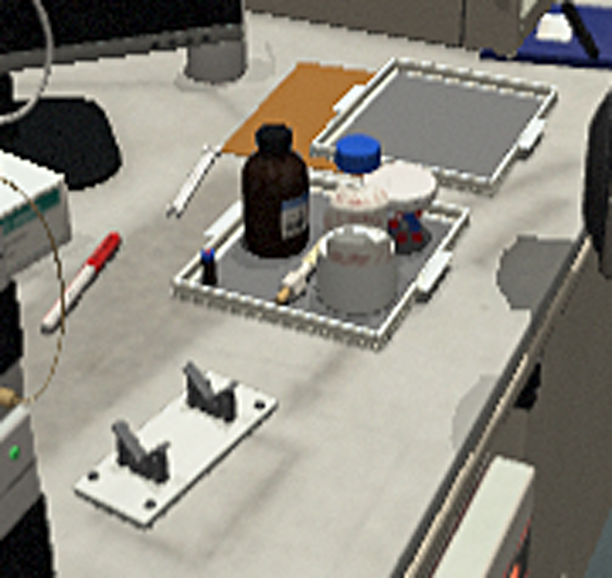

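Call:
apply_moves(motion="100 0 0 -1.2 0 0 -0.1478;100 0 0 -1.2 0 0 -0.1478;100 0 0 -1.2 0 0 -0.1478;100 0 0 -1.2 0 0 -0.1478;100 0 0 -1.2 0 0 -0.1478;100 0 0 -1.2 0 0 -0.1478;100 0 0 -1.2 0 0 -0.1478;100 0 0 -1.2 0 0 -0.1478;100 3.86 2.5 0 0 0 0;100 3.86 2.5 0 0 0 0;100 3.86 2.5 0 0 0 0;100 3.86 2.5 0 0 0 0;100 3.86 2.5 0 0 0 0;100 3.86 2.5 0 0 0 0;100 3.86 2.5 0 0 0 0;100 3.86 2.5 0 0 0 0;100 3.86 2.5 0 0 0 0;100 3.86 2.5 0 0 0 0")

```text
time: 3.75
tool_pos: [0.4495, -0.0984, 0.3229]
tool_rot: [3.141, 0.0, 1.571]
contact_force: [0.4, -0.4, -0.1]
opening: 0.0915
grip_force: 0.0
```

```bash
python3 - <<'E'
from h import *
s=robot.observe(); print(s["tool_pos"],s["tool_rot"],s["time"])
p=wrist(); print(np.round(p["hand_eye"],3),p["fovy"]); save(p,"w1")
for n in NAMES:
    r=robot.search_frame(n,p); print(n,[(np.round(q["centre"],3),round(q["score"],2)) for q in r[:2]])
E
```

```text
[ 0.44952867 -0.09835691  0.322874  ] [3.14112154e+00 3.55607011e-04 1.57115789e+00] 3.75
[[-0.001 -0.963 -0.269  0.072]
 [ 1.    -0.    -0.001  0.001]
 [ 0.    -0.269  0.963 -0.158]
 [ 0.     0.     0.     1.   ]] 68.88148914118426
tall_bottle_mid [(array([ 0.447, -0.045,  0.113]), 0.77), (array([ 0.498, -0.082,  0.021]), 0.37)]
small_bottle_mid [(array([ 0.535, -0.085,  0.089]), 0.71)]
jar_mid [(array([ 0.449, -0.137,  0.064]), 0.97)]
column_mid [(array([ 0.498, -0.084,  0.017]), 0.75)]
store_tray_floor [(array([ 0.512, -0.079,  0.004]), 0.87)]
side_tray_floor [(array([ 0.491, -0.342,  0.005]), 0.59)]
rest_seat [(array([0.48 , 0.116, 0.006]), 0.72), (array([ 0.447, -0.045,  0.113]), 0.29)]
```

View pics/w1.png

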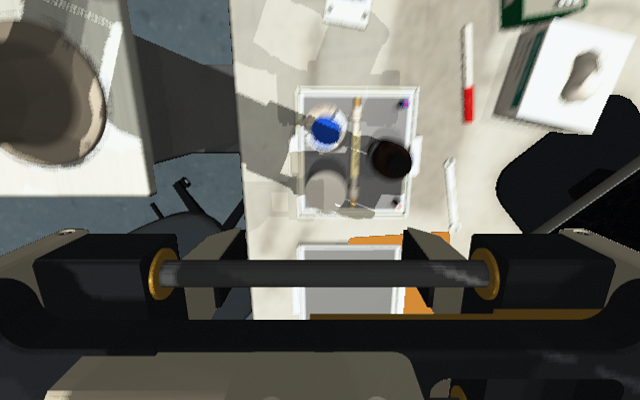

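```bash
cat >> h.py <<'E'
from scipy.optimize import minimize
PARTS={"tall_bottle_mid":[(.033,0,.10),(.0175,.122,.14)],"small_bottle_mid":[(.028,0,.08),(.015,.098,.112)],"jar_mid":[(.0315,0.044,.058),(.029,0,.04)]}
a=np.linspace(0,2*np.pi,40,endpoint=False); C=np.c_[np.cos(a),np.sin(a)]
def sil(p,n,xy,zb=.004):
    S=8; m=np.zeros((400,640),np.uint8); pts=[]
    for r,z0,z1 in PARTS[n]:
        q=np.r_[[np.r_[xy+r*c,zb+z] for z in (z0,z1) for c in C]]; pts.append(q)
    hs=[cv2.convexHull(project(p,q).astype(np.float32)) for q in pts]
    if n!="jar_mid": # shoulder
        r0,_,z0=PARTS[n][0]; r1,z1,_=PARTS[n][1]
        q=np.array([np.r_[xy+r*c,zb+z] for r,z in((r0,z0),(r1,z1)) for c in C]); hs.append(cv2.convexHull(project(p,q).astype(np.float32)))
    M=np.zeros((1600,2560),np.uint8)
    for h in hs: cv2.fillConvexPoly(M,np.round((h+.5)*4).astype(np.int32),255)
    return cv2.resize(M,(640,400),interpolation=cv2.INTER_AREA)/255.
def fit(p,n,x0,mask,zb=.004):
    f=lambda x:(lambda s:-np.minimum(s,mask).sum()/np.maximum(s,mask).sum())(sil(p,n,x,zb))
    best=minimize(f,x0,method="Nelder-Mead",options=dict(initial_simplex=[np.add(x0,d) for d in((0,0),(.012,0),(0,.012))],xatol=2e-4,fatol=1e-4))
    return best.x,-best.fun
E
python3 - <<'E'
from h import *
p=wrist()
G={"tall_bottle_mid":(.447,-.045),"small_bottle_mid":(.535,-.085),"jar_mid":(.445,-.13)}
for n,g in G.items():
    t=robot.trace(n,p)
    for q in t[:1]:
        m=q["pixels"].astype(float); v,u=np.nonzero(m); print(n,q["score"],u.min(),u.max(),v.min(),v.max(),fit(p,n,np.array(g),m))
for n,z in(("column_mid",.013),("rest_seat",.008),("store_tray_floor",.02),("side_tray_floor",.02)):
    t=robot.trace(n,p)
    if t:
        v,u=np.nonzero(t[0]["pixels"]); X=onplane(p,np.c_[u,v],z)[:,:2]
        print(n,t[0]["score"],len(u),X.min(0),X.max(0),cv2.minAreaRect(X.astype(np.float32)*1000))
im=cv2.cvtColor(p["img"],cv2.COLOR_RGB2BGR)[75:225,280:430]; cv2.imwrite("pics/c.png",cv2.resize(im,None,fx=4,fy=4,interpolation=cv2.INTER_CUBIC))
E
```

```text
tall_bottle_mid 0.87 302 346 107 154 (array([ 0.44975646, -0.04948148]), np.float64(0.7285623442529217))
small_bottle_mid 0.59 366 412 139 181 (array([ 0.54233914, -0.08937089]), np.float64(0.9151041888106275))
jar_mid 0.66 304 345 172 212 (array([ 0.45029231, -0.13941925]), np.float64(0.8996114305672909))
column_mid 0.95 770 [ 0.48787134 -0.17561833] [ 0.50731042 -0.00212895] ((497.59423828125, -88.87397003173828), (173.49880981445312, 18.889812469482422), 89.72215270996094)
rest_seat 0.75 1162 [0.44880683 0.09283311] [0.51438471 0.12959266] ((482.0101013183594, 115.26786804199219), (37.74182891845703, 63.14387893676758), 81.29664611816406)
store_tray_floor 0.72 10209 [ 0.39359901 -0.19460621] [0.59928408 0.01164824] ((496.3475646972656, -91.51887512207031), (204.1420440673828, 206.10458374023438), 88.74742126464844)
```

View pics/c.png

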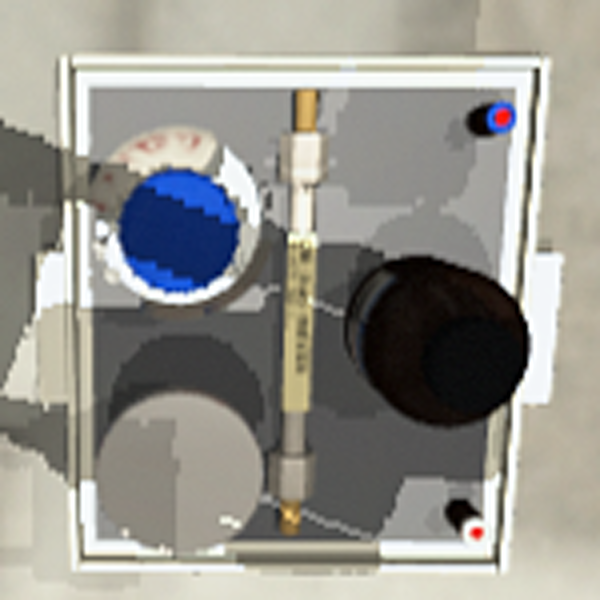

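Call:
apply_moves(motion="100 1 0 2.6 0 0 0;100 1 0 2.6 0 0 0;100 1 0 2.6 0 0 0;100 1 0 2.6 0 0 0;100 1 0 2.6 0 0 0;100 0 0 0 0 0 0")

```text
time: 5.3
tool_pos: [0.4478, -0.049, 0.1914]
tool_rot: [-3.138, -0.001, 1.572]
contact_force: [0.3, -0.5, 0.6]
opening: 0.092
grip_force: 0.0
```

```bash
cat >> h.py <<'E'
def capfit(p,mask,r,z0,z1,x0):
    "fit cylinder silhouette radius r between z0,z1 to mask"
    def s(xy):
        q=np.array([np.r_[xy+r*c,z] for z in(z0,z1) for c in C]); M=np.zeros((1600,2560),np.uint8)
        cv2.fillConvexPoly(M,np.round((cv2.convexHull(project(p,q).astype(np.float32))+.5)*4).astype(np.int32),255)
        return cv2.resize(M,(640,400),interpolation=cv2.INTER_AREA)/255.
    f=lambda x:(lambda q:-np.minimum(q,mask).sum()/np.maximum(q,mask).sum())(s(x))
    b=minimize(f,x0,method="Nelder-Mead",options=dict(initial_simplex=[np.add(x0,d) for d in((0,0),(.01,0),(0,.01))],xatol=2e-4,fatol=1e-4))
    return b.x,-b.fun
def biggest(m,near):
    n,l,st,c=cv2.connectedComponentsWithStats(m.astype(np.uint8)); k=1+np.argmax([st[i,4] if np.hypot(*(c[i]-near))<60 else 0 for i in range(1,n)])
    return (l==k).astype(float)
def bluemask(p):
    h=cv2.cvtColor(p["img"],cv2.COLOR_RGB2HSV); return (h[...,0]>100)&(h[...,0]<130)&(h[...,1]>150)&(h[...,2]>50)
E
python3 - <<'E'
from h import *
s=robot.observe(); print(s["tool_pos"])
p=wrist(); save(p,"w2")
g=np.array([.447,-.047]); near=project(p,np.r_[g,.14])[0]; print(near)
m=biggest(bluemask(p),near); v,u=np.nonzero(m); print(u.min(),u.max(),v.min(),v.max(),m.sum())
print(capfit(p,m,.0175,.126,.144,g))
E
```

```text
[ 0.4477508  -0.04903791  0.19141164]
[321.55491537 212.11527975]
304 349 187 239 1778.0
(array([ 0.45038517, -0.04739516]), np.float64(0.9221178346245033))
```

View pics/w2.png

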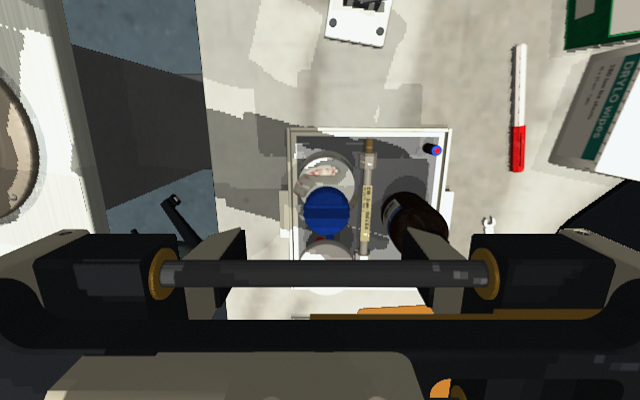

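Call:
apply_moves(motion="100 0.16 0.26 1.5 0 0 0;100 0 0 1.5 0 0 0;100 0 0 1.5 0 0 0;100 0 0 1.0 0 0 0;100 0 0 0.6 0 0 0;100 0 0 0 0 0 0", force=25)

```text
time: 6.1
tool_pos: [0.4516, -0.0483, 0.1319]
tool_rot: [3.141, 0.0, 1.571]
contact_force: [-0.5, 0.4, 0.3]
opening: 0.0919
grip_force: 0.0
```

```bash
python3 - <<'E'
from h import *
p=robot.read_camera("side")
for n,z in(("side_tray_floor",.02),("rest_seat",.008)):
    t=robot.trace(n,p)
    v,u=np.nonzero(t[0]["pixels"]); X=onplane(p,np.c_[u,v],z)[:,:2]
    print(n,t[0]["score"],len(u),X.min(0),X.max(0),cv2.minAreaRect(X.astype(np.float32)*1000))
# hand-picked corner pixels of side tray outer rim from pics/b.png
px=np.array([[396,60],[556,92],[490,188],[315,142]])/3.4+[220,150]
print(onplane(p,px,.02))
E
```

```text
side_tray_floor 0.86 1282 [ 0.38644632 -0.45490531] [ 0.5916298  -0.21366304] ((489.0091552734375, -334.662841796875), (241.06546020507812, 205.16497802734375), 89.70743560791016)
rest_seat 0.91 1351 [0.44449928 0.09422285] [0.53997817 0.2587348 ] ((496.1141357421875, 175.08123779296875), (157.87542724609375, 86.86309814453125), 80.40998840332031)
[[ 0.57400358 -0.44402024  0.02      ]
 [ 0.39582567 -0.43774085  0.02      ]
 [ 0.39525428 -0.22602141  0.02      ]
 [ 0.57598348 -0.2416982   0.02      ]]
```

Call:
apply_moves(motion="100 0.08 -0.12 0.3 0 0 0;50 0 0 0 0 0 0;30 0 0 0 0 0 0;0 0 0 0 0 0 0;0 0 0 0 0 0 0;0 0 0 0 0 0 0;0 0 0 0 0 0 0;0 0 0 0 0 0 0", force=25)

```text
time: 7.25
tool_pos: [0.4502, -0.0473, 0.1287]
tool_rot: [-3.141, 0.0, 1.571]
contact_force: [0.4, 1.1, 0.6]
opening: 0.0347
grip_force: 25.0
```

Call:
apply_moves(motion="0 0 0 -0.5 0 0 0;0 0 0 -1.2 0 0 0;0 0 0 -1.8 0 0 0;0 0 0 -2 0 0 0;0 0 0 -2 0 0 0;0 0 0 -2 0 0 0;0 0 0 -1.5 0 0 0;0 -0.8 0.1 -1 0 0 0;0 -1.8 0.2 0 0 0 0;0 -2.4 0.3 0 0 0 0;0 -2.4 0.3 0 0 0 0;0 -2.4 0.3 0 0 0 0;0 -2.4 0.3 0 0 0 0;0 -2.4 0.3 0 0 0 0;0 -2.4 0.3 0 0 0 0;0 -2.4 0.3 0 0 0 0;0 -1.8 0 0 0 0 0;0 -1 0 0 0 0 0;0 0 0 0 0 0 0")

```text
time: 9.62
tool_pos: [0.4742, -0.2697, 0.2486]
tool_rot: [-3.141, -0.0, 1.57]
contact_force: [0.6, 0.4, -2.3]
opening: 0.0349
grip_force: 25.0
```

```bash
python3 - <<'E'
from h import *
s=robot.observe(); print(s["tool_pos"],s["opening"],s["grip_force"],s["contact_force"])
p=wrist(); save(p,"w3")
q=robot.read_camera("scene"); save(q,"scene1")
for P in(p,q):
  t=robot.trace("side_tray_floor",P); print(t and t[0]["score"])
  if t:
    v,u=np.nonzero(t[0]["pixels"]); X=onplane(P,np.c_[u,v],.02)[:,:2]; print(np.percentile(X,[.5,99.5],axis=0))
E
```

```text
[ 0.47421771 -0.26969415  0.24857589] 0.03493346610395321 24.993881285190582 [ 0.59846759  0.3909369  -2.34899307]
0.8
[[ 0.39341289 -0.45882609]
 [ 0.59397122 -0.24566359]]
0.58
[[ 0.38580922 -0.46829303]
 [ 0.58554019 -0.24989311]]
```

View pics/w3.png

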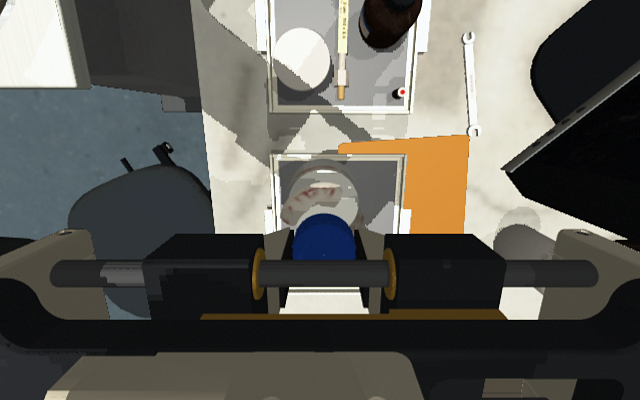

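Call:
apply_moves(motion="0 -1.1 -0.4 0 0 0 0;0 -1.1 -0.5 1 0 0 0;0 0 0 2 0 0 0;0 0 0 2 0 0 0;0 0 0 2 0 0 0;0 0 0 2 0 0 0;0 0 0 1.4 0 0 0;0 0 0 0.8 0 0 0;0 0 0 0.4 0 0 0;0 0 0 0.2 0 0 0;0 0 0 0 0 0 0")

```text
time: 11.2
tool_pos: [0.4655, -0.2914, 0.1311]
tool_rot: [3.141, 0.001, 1.571]
contact_force: [0.6, 1.0, -2.4]
opening: 0.0346
grip_force: 25.0
```

```bash
python3 - <<'E'
from h import *
q=robot.read_camera("scene"); save(q,"scene2")
import cv2
cv2.imwrite("pics/d.png",cv2.resize(cv2.imread("pics/scene2.png")[130:330,230:480],None,fx=2.8,fy=2.8))
p=robot.read_camera("wrist"); print(onplane(wrist(),[[272,155]],.02))
E
```

```text
[[ 0.41909723 -0.25401744  0.02      ]]
```

View pics/d.png

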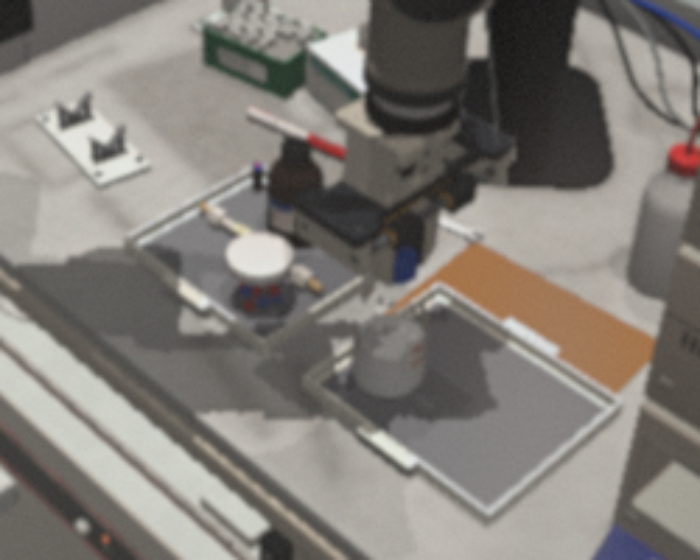

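Call:
apply_moves(motion="0 0 0 0.12 0 0 0;0 0 0 0.08 0 0 0;0 0 0 0.03 0 0 0;0 0 0 0 0 0 0")

```text
time: 11.85
tool_pos: [0.4654, -0.2915, 0.1287]
tool_rot: [3.141, 0.0, 1.571]
contact_force: [-0.4, 0.3, 0.6]
opening: 0.035
grip_force: 25.0
```

Call:
apply_moves(motion="60 0 0 0 0 0 0;100 0 0 0 0 0 0;100 0 0 0 0 0 0;100 0 0 -0.5 0 0 0;100 0 0 -2 0 0 0;100 0 0 -2.5 0 0 0;100 1.2 0.7 0 0 0 0;100 3 1 0 0 0 0;100 4 1.5 0 0 0 0;100 4 1.5 0 0 0 0;100 4 1.5 0 0 0 0;100 3 1 0 0 0 0;100 1 0.5 0 0 0 0;100 0 0 0 0 0 0")

```text
time: 13.6
tool_pos: [0.5422, -0.0888, 0.1778]
tool_rot: [-3.141, 0.0, 1.573]
contact_force: [-0.4, -1.2, 0.1]
opening: 0.0919
grip_force: 0.0
```

```bash
python3 - <<'E'
from h import *
s=robot.observe(); print(s["tool_pos"])
p=wrist(); save(p,"w4"); g=np.array([.5423,-.0894])
t=robot.trace("small_bottle_mid",p); m=t[0]["pixels"]; print(t[0]["score"],fit(p,"small_bottle_mid",g,m.astype(float)))
gr=p["img"].max(2); near=project(p,np.r_[g,.11])[0]; print(near)
for th in(25,35,45): 
    m=biggest(gr<th,near); v,u=np.nonzero(m); print(th,u.min(),u.max(),v.min(),v.max(),m.sum(),capfit(p,m,.015,.102,.116,g))
cv2.imwrite("pics/e.png",cv2.resize(cv2.imread("pics/w4.png")[120:320,200:440],None,fx=2.5,fy=2.5))
E
```

```text
[ 0.54223084 -0.0887667   0.17782576]
0.8 (array([ 0.54422377, -0.08887887]), np.float64(0.9408997506595204))
[322.54480707 208.80292107]
25 296 354 160 228 3088.0 (array([ 0.53759976, -0.07525934]), np.float64(0.3980506008855155))
35 296 354 160 228 3140.0 (array([ 0.54617695, -0.06648496]), np.float64(0.4004071437492195))
45 296 354 160 228 3182.0 (array([ 0.54617695, -0.06648496]), np.float64(0.39512207145586087))
```

View pics/e.png

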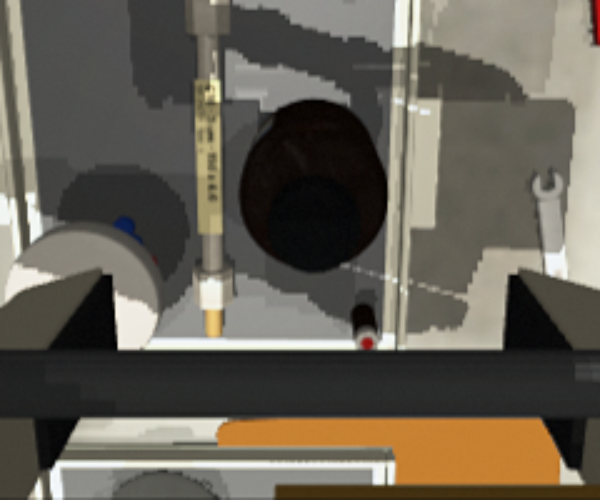

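Call:
apply_moves(motion="100 -0.03 0.2 2 0 0 0;100 0 0 2 0 0 0;100 0 0 1.6 0 0 0;100 0 0 1 0 0 0;100 0 0 0.5 0 0 0;100 0 0 0 0 0 0", force=20)

```text
time: 14.45
tool_pos: [0.5443, -0.0897, 0.1074]
tool_rot: [-3.142, 0.0, 1.571]
contact_force: [0.2, 0.3, -0.7]
opening: 0.0918
grip_force: 0.0
```

Call:
apply_moves(motion="100 0.05 0 0.22 0 0 0;50 0 0 0 0 0 0;30 0 0 0 0 0 0;0 0 0 0 0 0 0;0 0 0 0 0 0 0;0 0 0 0 0 0 0;0 0 0 0 0 0 0;0 0 0 0 0 0 0", force=20)

```text
time: 15.45
tool_pos: [0.5442, -0.0891, 0.1052]
tool_rot: [-3.141, 0.0, 1.571]
contact_force: [-0.6, -0.0, 0.6]
opening: 0.03
grip_force: 20.0
```

Call:
apply_moves(motion="0 0 0 -0.5 0 0 0;0 0 0 -1.5 0 0 0;0 0 0 -2.5 0 0 0;0 0 0 -3 0 0 0;0 0 0 -3 0 0 0;0 0 0 -2.5 0 0 0;0 -0.9 -0.1 -1.5 0 0 0;0 -2 -0.2 0 0 0 0;0 -3 -0.2 0 0 0 0;0 -3 -0.2 0 0 0 0;0 -3 -0.2 0 0 0 0;0 -3 -0.2 0 0 0 0;0 -3 -0.2 0 0 0 0;0 -3 -0.1 0 0 0 0;0 -2.7 0 0 0 0 0;0 -2 0 1 0 0 0;0 -1 0 2 0 0 0;0 0 0 2 0 0 0;0 0 0 2 0 0 0;0 0 0 2 0 0 0")

```text
time: 17.95
tool_pos: [0.5294, -0.3553, 0.1578]
tool_rot: [-3.14, -0.002, 1.571]
contact_force: [0.2, -0.7, -1.0]
opening: 0.0297
grip_force: 20.0
```

Call:
apply_moves(motion="0 0 0 2 0 0 0;0 0 0 1.5 0 0 0;0 0 0 1 0 0 0;0 0 0 0.4 0 0 0;0 0 0 0 0 0 0")

```text
time: 18.58
tool_pos: [0.5305, -0.3552, 0.1114]
tool_rot: [3.141, 0.0, 1.571]
contact_force: [-0.8, 0.3, -2.0]
opening: 0.0294
grip_force: 20.0
```

Call:
apply_moves(motion="0 0 0 0.3 0 0 0;0 0 0 0.2 0 0 0;0 0 0 0.08 0 0 0;0 0 0 0.04 0 0 0;0 0 0 0 0 0 0")

```text
time: 19.2
tool_pos: [0.5304, -0.3552, 0.1052]
tool_rot: [3.141, 0.0, 1.571]
contact_force: [-1.2, 0.4, 0.0]
opening: 0.0298
grip_force: 20.0
```

Call:
apply_moves(motion="60 0 0 0 0 0 0;100 0 0 0 0 0 0;100 0 0 0 0 0 0;100 0 0 -0.5 0 0 0;100 0 0 -2.5 0 0 0;100 0 0 -3.5 0 0 0;100 1.2 -0.5 -2 0 0 0;100 3 -1 0 0 0 0;100 4 -1.5 0 0 0 0;100 4 -1.5 0 0 0 0;100 4 -1.5 0 0 0 0;100 4 -1.5 1.5 0 0 0;100 1.4 -0.5 1.5 0 0 0;100 0 0 1 0 0 0;100 0 0 0 0 0 0;100 0 0 0 0 0 0")

```text
time: 21.2
tool_pos: [0.4508, -0.1399, 0.1503]
tool_rot: [3.141, 0.001, 1.57]
contact_force: [-0.2, -0.0, -0.0]
opening: 0.0918
grip_force: 0.0
```

```bash
python3 - <<'E'
from h import *
s=robot.observe(); print(s["tool_pos"])
p=wrist(); save(p,"w5"); g=np.array([.45,-.139])
t=robot.trace("jar_mid",p); m=t[0]["pixels"].astype(float); v,u=np.nonzero(m); print(t[0]["score"],u.min(),u.max(),v.min(),v.max(),fit(p,"jar_mid",g,m),capfit(p,m,.0315,.048,.062,g))
t=robot.trace("column_mid",p); v,u=np.nonzero(t[0]["pixels"]); X=onplane(p,np.c_[u,v],.013)[:,:2]
print(t[0]["score"],X.min(0),X.max(0),cv2.minAreaRect(X.astype(np.float32)*1000))
im=cv2.imread("pics/w5.png"); im[cv2.Canny((m*255).astype(np.uint8),50,100)>0]=(0,255,0)
cv2.imwrite("pics/f.png",cv2.resize(im[60:320,190:450],None,fx=2.3,fy=2.3))
E
```

```text
[ 0.45076516 -0.13990984  0.1503159 ]
0.81 287 357 163 233 (array([ 0.45036798, -0.13975473]), np.float64(0.9274643106342051)) (array([ 0.45032916, -0.13929214]), np.float64(0.9586279773916129))Traceback (most recent call last):
  File "<stdin>", line 5, in <module>
IndexError: list index out of range
```

Call:
apply_moves(motion="100 0 -0.05 2 0 0 0;100 0.02 0 2.5 0 0 0;100 0 0 2.5 0 0 0;100 0 0 1.7 0 0 0;100 0 0 1 0 0 0;100 0 0 0.4 0 0 0;100 0 0 0 0 0 0", force=15)

```text
time: 22.22
tool_pos: [0.45, -0.1391, 0.0493]
tool_rot: [3.141, 0.0, 1.571]
contact_force: [0.7, -0.5, -0.4]
opening: 0.0918
grip_force: 0.0
```

Call:
apply_moves(motion="100 -0.03 0.03 0.13 0 0 0;70 0 0 0 0 0 0;60 0 0 0 0 0 0;0 0 0 0 0 0 0;0 0 0 0 0 0 0;0 0 0 0 0 0 0;0 0 0 0 0 0 0")

```text
time: 23.1
tool_pos: [0.4501, -0.1392, 0.0478]
tool_rot: [3.142, 0.0, 1.571]
contact_force: [-0.4, -0.6, 2.0]
opening: 0.0626
grip_force: 15.0
```

Call:
apply_moves(motion="0 0 0 -0.5 0 0 0;0 0 0 -2 0 0 0;0 0 0 -3.5 0 0 0;0 0 0 -4 0 0 0;0 0 0 -4 0 0 0;0 -0.8 0.2 -2.5 0 0 0;0 -2 0.3 -0.5 0 0 0;0 -3 0.4 0 0 0 0;0 -3.5 0.4 0 0 0 0;0 -3.5 0.4 0 0 0 0;0 -3.5 0.4 0 0 0 0;0 -3.5 0.4 0 0 0 0;0 -3.5 0 0 0 0 0;0 -2.5 0 0 0 0 0;0 -1.5 0 0.5 0 0 0;0 -0.8 0 1.5 0 0 0;0 0 0 3 0 0 0;0 0 0 3 0 0 0;0 0 0 2.5 0 0 0;0 0 0 1.5 0 0 0")

```text
time: 25.6
tool_pos: [0.4746, -0.4189, 0.0953]
tool_rot: [-3.139, -0.003, 1.572]
contact_force: [-1.2, 0.6, 0.3]
opening: 0.0625
grip_force: 15.0
```

```bash
python3 - <<'E'
from h import *
s=robot.observe(); print(s["tool_pos"])
q=robot.read_camera("scene"); save(q,"scene3")
cv2.imwrite("pics/g.png",cv2.resize(cv2.imread("pics/scene3.png")[130:330,230:480],None,fx=2.8,fy=2.8))
E
```

```text
[ 0.47457922 -0.4188697   0.09525425]
```

View pics/g.png

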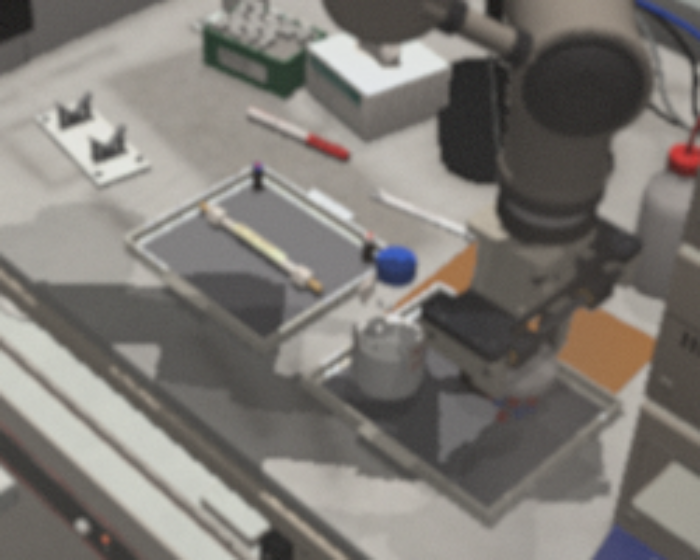

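Jar (about 510,395) has good room to the tray walls; tall bottle stands upright. The storage tray now holds only the column.

Call:
apply_moves(motion="0 0 0 1.5 0 0 0;0 0 0 1.5 0 0 0;0 0 0 1 0 0 0;0 0 0 0.4 0 0 0;0 0 0 0 0 0 0")

```text
time: 26.28
tool_pos: [0.4752, -0.4203, 0.0536]
tool_rot: [-3.142, 0.0, 1.571]
contact_force: [0.6, -0.5, -0.8]
opening: 0.0629
grip_force: 15.0
```

Call:
apply_moves(motion="0 0 0 0.3 0 0 0;0 0 0 0.15 0 0 0;0 0 0 0.08 0 0 0;0 0 0 0.04 0 0 0;0 0 0 0 0 0 0")

```text
time: 26.9
tool_pos: [0.4752, -0.4202, 0.0481]
tool_rot: [3.142, 0.0, 1.571]
contact_force: [-0.2, 0.2, 0.2]
opening: 0.0623
grip_force: 15.0
```

Call:
apply_moves(motion="80 0 0 0 0 0 0;100 0 0 0 0 0 0;100 0 0 0 0 0 0;100 0 0 -1 0 0 0;100 0 0 -3 0 0 0;100 0 0 -5 0 0 0;100 1.1 0 -5 0 0 0;100 3 0 -1.5 0 0 0;100 4.5 0.5 0 0 0 0;100 4.5 0.5 0 0 0 0;100 4.5 0.5 0 0 0 0;100 4.5 0.5 0 0 0 0;100 4.5 0.25 0 0 0 0;100 4 0 1 0 0 0;100 2.5 0 2 0 0 0;100 0 0 2.5 0 0 0;100 0 0 2 0 0 0;100 0 0 0 0 0 0;100 0 0 0 0 0 0")

```text
time: 29.28
tool_pos: [0.4982, -0.0895, 0.1291]
tool_rot: [3.14, 0.001, 1.571]
contact_force: [0.5, -0.5, 0.2]
opening: 0.0916
grip_force: 0.0
```

```bash
python3 - <<'E'
from h import *
s=robot.observe(); print(s["tool_pos"])
p=wrist(); save(p,"w6")
t=robot.trace("column_mid",p)
im=cv2.imread("pics/w6.png")
if t:
    m=t[0]["pixels"]; v,u=np.nonzero(m); X=onplane(p,np.c_[u,v],.013)[:,:2]
    print(t[0]["score"],X.min(0),X.max(0),cv2.minAreaRect(X.astype(np.float32)*1000))
    for lo in np.arange(-.17,0,.02):
        k=(X[:,1]>lo)&(X[:,1]<lo+.02); print(round(lo+.01,3), X[k,0].min().round(4) if k.any() else 0, X[k,0].max().round(4) if k.any() else 0)
    im[cv2.Canny(m.astype(np.uint8)*255,50,100)>0]=(0,255,0)
q=robot.read_camera("side"); save(q,"side2")
b=cv2.imread("pics/side2.png")[150:350,220:400]
cv2.imwrite("pics/f.png",np.hstack([cv2.resize(im[40:290,200:440],(480,500)),cv2.resize(b[20:],(320,320))[:320] if 0 else cv2.copyMakeBorder(cv2.resize(b,(315,350)),0,150,0,0,cv2.BORDER_CONSTANT)]))
E
```

```text
[ 0.49816362 -0.08946454  0.12913863]
0.63 [ 0.48835422 -0.1590854 ] [ 0.50795546 -0.00120407] ((498.2843017578125, -80.1722640991211), (157.97293090820312, 18.376182556152344), 89.41976928710938)
-0.16 0.4884 0.5059
-0.14 0.4884 0.5058
-0.12 0.4927 0.5027
-0.1 0.4928 0.5027
-0.08 0.4929 0.5035
-0.06 0.494 0.5035
-0.04 0.4896 0.508
-0.02 0.4896 0.507
-0.0 0.4952 0.5024
```

View pics/f.png

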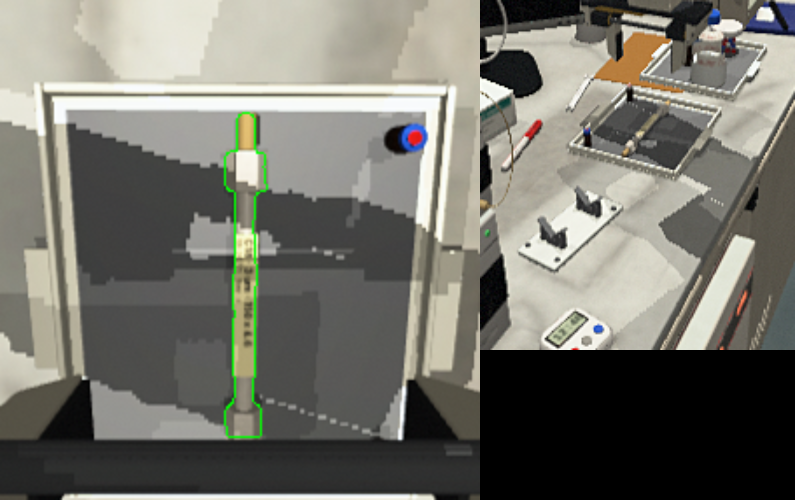

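Call:
apply_moves(motion="70 0.05 -0.02 3 0 0 0.014;60 0 0 3 0 0 0;60 0 0 3 0 0 0;60 0 0 1.8 0 0 0;60 0 0 0.8 0 0 0;60 0 0 0 0 0 0", force=25)

```text
time: 30.18
tool_pos: [0.4975, -0.0888, 0.0122]
tool_rot: [3.142, 0.0, 1.557]
contact_force: [0.2, 0.4, -0.3]
opening: 0.0551
grip_force: 0.0
```

Call:
apply_moves(motion="60 0 0.04 0.4 0 0 0;60 0 0 0.15 0 0 0;0 0 0 0 0 0 0;0 0 0 0 0 0 0;0 0 0 0 0 0 0;0 0 0 0 0 0 0;0 0 0 0 0 0 0;0 0 0 0 0 0 0")

```text
time: 31.18
tool_pos: [0.4977, -0.0887, 0.0065]
tool_rot: [-3.142, 0.0, 1.557]
contact_force: [-0.4, -0.5, -0.3]
opening: 0.0085
grip_force: 25.0
```

Call:
apply_moves(motion="0 0 0 -0.5 0 0 0;0 0 0 -1.5 0 0 0;0 0 0 -3 0 0 0;0 0 0 -4 0 0 0;0 0 0 -4 0 0 0;0 1 0 -3 0 0 0;0 3 0 -1 0 0 0;0 3 0 0 0 0 0;0 2 0 0 0 0 0;0 0 0 0 0 0 0;0 0 0 0 0 0 0")

```text
time: 32.55
tool_pos: [0.499, 0.0008, 0.1771]
tool_rot: [3.141, 0.001, 1.557]
contact_force: [0.1, -0.8, -2.0]
opening: 0.0082
grip_force: 25.0
```

```bash
python3 - <<'E'
from h import *
s=robot.observe(); print(s["tool_pos"],s["tool_rot"],s["opening"],s["contact_force"])
p=wrist(); save(p,"w7")
t=robot.trace("rest_seat",p); m=t[0]["pixels"]; v,u=np.nonzero(m)
print(t[0]["score"],u.min(),u.max(),v.min(),v.max()); X=onplane(p,np.c_[u,v],.008)[:,:2]; print(cv2.minAreaRect(X.astype(np.float32)*1000))
im=cv2.imread("pics/w7.png"); cv2.imwrite("pics/i.png",cv2.resize(im[0:300,200:460],(650,750))[:600])
E
```

```text
[0.49904961 0.00084429 0.17705732] [3.14084566e+00 5.11583276e-04 1.55732574e+00] 0.008187188463671098 [ 0.13052419 -0.77298447 -1.95519108]
0.93 273 346 0 92
((486.46990966796875, 142.7041473388672), (89.61476135253906, 63.712711334228516), 80.68924713134766)
```

View pics/i.png

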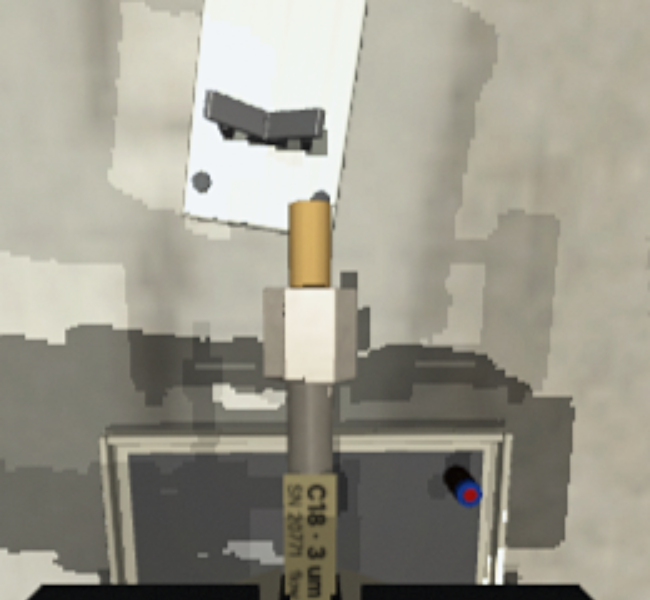

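Call:
apply_moves(motion="0 2 0 -1.5 0 0 0.05;0 2.5 0 -2.5 0 0 0.05;0 2 0 -2.5 0 0 0.05;0 1 0 -1 0 0 0;0 0 0 0 0 0 0;0 0 0 0 0 0 0")

```text
time: 33.4
tool_pos: [0.5042, 0.0752, 0.2503]
tool_rot: [-3.14, 0.001, 1.407]
contact_force: [-0.5, 0.1, -2.0]
opening: 0.0088
grip_force: 25.0
```

```bash
python3 - <<'E'
from h import *
s=robot.observe(); print(s["tool_pos"],s["tool_rot"],s["opening"])
p=wrist(); save(p,"w8")
t=robot.trace("rest_seat",p); m=t[0]["pixels"]; v,u=np.nonzero(m)
print(t[0]["score"],u.min(),u.max(),v.min(),v.max()); X=onplane(p,np.c_[u,v],.008)[:,:2]; print(cv2.minAreaRect(X.astype(np.float32)*1000))
im=cv2.imread("pics/w8.png"); cv2.imwrite("pics/j.png",cv2.resize(im[0:240,200:440],None,fx=2.5,fy=2.5))
E
```

```text
[0.504227   0.0752272  0.25034637] [-3.13955127e+00  7.77138143e-04  1.40711604e+00] 0.008831851532565918
0.58 275 325 35 157
((490.65118408203125, 171.9965057373047), (150.42332458496094, 62.89475631713867), 80.41685485839844)
```

View pics/j.png

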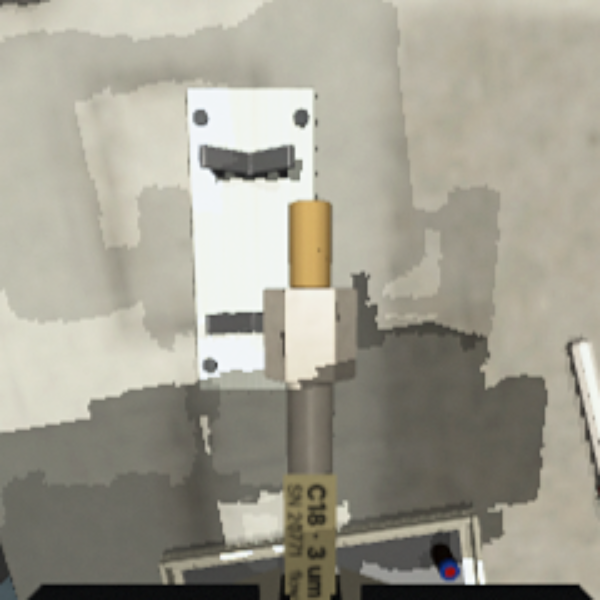

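Call:
apply_moves(motion="0 1.2 -0.4 0 0 0 0.0035;0 2 -0.6 0 0 0 0;0 2.5 -0.8 1 0 0 0;0 2 -0.7 2.5 0 0 0;0 1.2 -0.3 3.5 0 0 0;0 0.43 -0.11 3.5 0 0 0;0 0 0 3.5 0 0 0;0 0 0 2.5 0 0 0;0 0 0 1.5 0 0 0;0 0 0 0 0 0 0;0 0 0 0 0 0 0")

```text
time: 34.88
tool_pos: [0.4922, 0.173, 0.0724]
tool_rot: [3.14, -0.001, 1.404]
contact_force: [0.4, -0.4, -0.6]
opening: 0.0085
grip_force: 25.0
```

```bash
python3 - <<'E'
from h import *
s=robot.observe(); print(s["tool_pos"],s["tool_rot"])
p=np.array(s["tool_pos"]); y=s["tool_rot"][2]; d=np.array([.4907,.172])-p[:2]
print("tool cm",100*(d@[np.cos(y),np.sin(y)]),100*(d@[np.sin(y),-np.cos(y)]),100*(p[2]-.0225))
q=robot.read_camera("side"); save(q,"side3"); cv2.imwrite("pics/k.png",cv2.resize(cv2.imread("pics/side3.png")[210:330,200:360],None,fx=4,fy=4))
E
```

```text
[0.49221272 0.17302639 0.07238709] [ 3.13998179e+00 -5.37941770e-04  1.40373542e+00]
tool cm -0.12636458538450798 -0.13209879368350302 4.988709054569726
```

View pics/k.png

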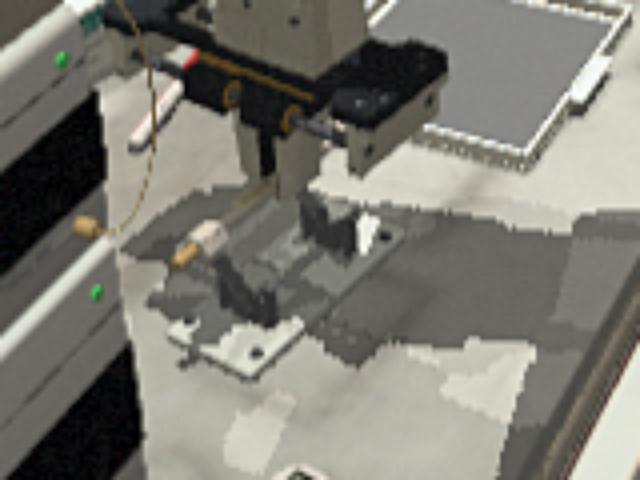

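Call:
apply_moves(motion="0 -0.12 -0.13 1 0 0 0;0 0 0 1.5 0 0 0;0 0 0 1.2 0 0 0;0 0 0 0.6 0 0 0;0 0 0 0.3 0 0 0;0 0 0 0 0 0 0")

```text
time: 35.67
tool_pos: [0.4901, 0.1718, 0.0254]
tool_rot: [-3.142, 0.0, 1.404]
contact_force: [-0.4, 0.4, -0.9]
opening: 0.0089
grip_force: 25.0
```

Call:
apply_moves(motion="0 0 0 0.12 0 0 0;0 0 0 0.1 0 0 0;0 0 0 0.05 0 0 0;0 0 0 0 0 0 0")

```text
time: 36.17
tool_pos: [0.4901, 0.1718, 0.0228]
tool_rot: [3.142, 0.0, 1.404]
contact_force: [-0.2, 0.3, -1.5]
opening: 0.0086
grip_force: 25.0
```

Call:
apply_moves(motion="0 0 0 0.05 0 0 0;0 0 0 0.05 0 0 0;0 0 0 0 0 0 0;0 0 0 0 0 0 0")

```text
time: 36.67
tool_pos: [0.4901, 0.1718, 0.0219]
tool_rot: [3.142, 0.0, 1.404]
contact_force: [-0.6, -0.1, 1.3]
opening: 0.0084
grip_force: 25.0
```

Call:
apply_moves(motion="30 0 0 0 0 0 0;50 0 0 0 0 0 0;60 0 0 0 0 0 0;60 0 0 -1 0 0 0;60 0 0 -3 0 0 0;60 0 0 -4 0 0 0;100 0 0 -5 0 0 0;100 -2 0 -5 0 0 -0.05;100 -4 0 -4 0 0 -0.06;100 -3 0 -1 0 0 -0.057;100 0 0 0 0 0 0;100 0 0 0 0 0 0")

```text
time: 38.17
tool_pos: [0.48, 0.0829, 0.2516]
tool_rot: [-3.141, -0.0, 1.57]
contact_force: [0.3, 0.7, -0.6]
opening: 0.0919
grip_force: 0.0
```

```bash
python3 - <<'E'
from h import *
s=robot.observe(); print(s["tool_pos"],s["tool_rot"])
p=wrist(); save(p,"w9")
t=robot.trace("column_mid",p); m=t[0]["pixels"]; v,u=np.nonzero(m); X=onplane(p,np.c_[u,v],.029)[:,:2]; print(t[0]["score"],cv2.minAreaRect(X.astype(np.float32)*1000))
q=robot.read_camera("side"); save(q,"side4")
im=cv2.imread("pics/w9.png")[0:240,200:440]; b=cv2.imread("pics/side4.png")[230:310,230:310]
cv2.imwrite("pics/l.png",np.hstack([cv2.resize(im,(400,400)),cv2.resize(b,(400,400))]))
E
```

```text
[0.48004882 0.08291227 0.25164804] [-3.14114079e+00 -4.00839354e-04  1.56965517e+00]
0.81 ((491.1191101074219, 172.20843505859375), (176.36007690429688, 19.900541305541992), 81.1396484375)
```

View pics/l.png

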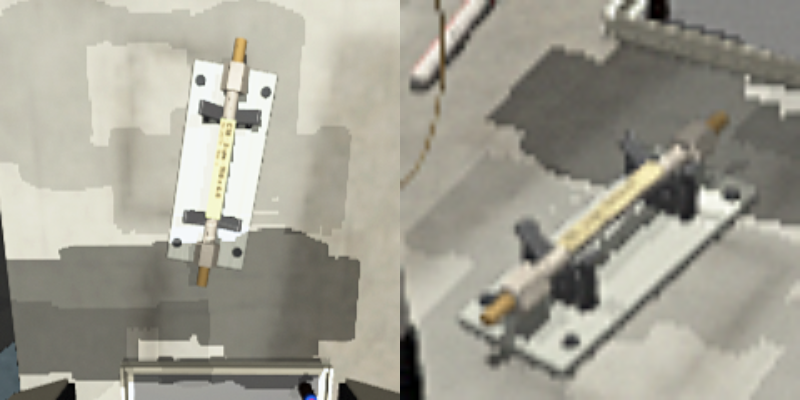

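Call:
apply_moves(motion="100 -2 0 0 0 0 -0.0013;100 -4 0 0 0 0 0;100 -5.3 -0.1 0 0 0 0;100 -5.3 -0.1 0 0 0 0;100 -5.3 -0.1 0 0 0 0;100 -5.3 -0.1 0 0 0 0;100 -5.3 -0.1 0 0 0 0;100 -5.3 0 0 0 0 0;100 -5.3 0 0 0 0 0;100 -4 0 0 0 0 0;100 -2 0 1 0 0 0;100 -1.2 0 3 0 0 0;100 0 0 4.5 0 0 0;100 0 0 4.5 0 0 0;100 0 0 3 0 0 0;100 0 0 0 0 0 0;100 0 0 0 0 0 0")

```text
time: 40.45
tool_pos: [0.4768, -0.4204, 0.0929]
tool_rot: [3.141, 0.001, 1.573]
contact_force: [-0.4, 0.4, 0.3]
opening: 0.092
grip_force: 0.0
```

```bash
python3 - <<'E'
from h import *
s=robot.observe(); print(s["tool_pos"],s["tool_rot"])
p=wrist()
G={"tall_bottle_mid":(.4654,-.2915),"small_bottle_mid":(.5304,-.3552),"jar_mid":(.4752,-.4202)}
for n in ["jar_mid","small_bottle_mid"]:
    t=robot.trace(n,p)
    if t:print(n,t[0]["score"],fit(p,n,np.array(G[n]),t[0]["pixels"].astype(float)))
E
```

```text
[ 0.4767992  -0.42041039  0.09289714] [3.14054565e+00 1.08421621e-03 1.57290527e+00]
jar_mid 0.79 (array([ 0.47601286, -0.42025666]), np.float64(0.8950957202938369))
small_bottle_mid 0.74 (array([ 0.52990459, -0.35598653]), np.float64(0.9258853616406143))
```

Both are where I left them; grasp the jar.

Call:
apply_moves(motion="100 0 -0.15 1.5 0 0 0;100 0 0 1.5 0 0 0;100 0 0 1 0 0 0;100 0 0 0.4 0 0 0;100 0 0 0 0 0 0;100 0 0 0 0 0 0", force=15)

```text
time: 41.35
tool_pos: [0.4747, -0.4208, 0.0483]
tool_rot: [3.141, 0.001, 1.572]
contact_force: [0.8, 0.5, 0.9]
opening: 0.092
grip_force: 0.0
```

Call:
apply_moves(motion="100 0.06 0.05 0.05 0 0 0;70 0 0 0 0 0 0;60 0 0 0 0 0 0;0 0 0 0 0 0 0;0 0 0 0 0 0 0;0 0 0 0 0 0 0;0 0 0 0 0 0 0")

```text
time: 42.22
tool_pos: [0.4749, -0.42, 0.0474]
tool_rot: [3.142, 0.0, 1.572]
contact_force: [0.9, -0.1, -0.0]
opening: 0.0623
grip_force: 15.0
```

Call:
apply_moves(motion="0 0 0 -0.5 0 0 0;0 0 0 -2 0 0 0;0 0 0 -3.5 0 0 0;0 0 0 -4 0 0 0;0 0 0 -4 0 0 0;0 0.8 -0.2 -2.5 0 0 0;0 2 -0.3 -0.5 0 0 0;0 3 -0.4 0 0 0 0;0 3.5 -0.4 0 0 0 0;0 3.5 -0.4 0 0 0 0;0 3.5 -0.4 0 0 0 0;0 3.5 -0.38 0 0 0 0;0 3.5 0 0 0 0 0;0 2.5 0 0 0 0 0;0 1.5 0 0.5 0 0 0;0 0.8 0 1.5 0 0 0;0 0 0 3 0 0 0;0 0 0 3 0 0 0;0 0 0 2.5 0 0 0;0 0 0 1.5 0 0 0")

```text
time: 44.72
tool_pos: [0.4493, -0.1391, 0.0959]
tool_rot: [-3.14, -0.001, 1.572]
contact_force: [-0.3, -0.3, -0.9]
opening: 0.0626
grip_force: 15.0
```

Call:
apply_moves(motion="0 0 0 1.5 0 0 0;0 0 0 1.5 0 0 0;0 0 0 0.8 0 0 0;0 0 0 0 0 0 0;0 0 0 0 0 0 0")

```text
time: 45.35
tool_pos: [0.4501, -0.1392, 0.0597]
tool_rot: [3.141, 0.0, 1.572]
contact_force: [0.1, -0.4, -0.3]
opening: 0.0627
grip_force: 15.0
```

Call:
apply_moves(motion="0 0.02 0 0.6 0 0 0;0 0 0 0.35 0 0 0;0 0 0 0.17 0 0 0;0 0 0 0.08 0 0 0;0 0 0 0 0 0 0")

```text
time: 45.98
tool_pos: [0.4499, -0.1388, 0.0474]
tool_rot: [3.141, 0.0, 1.572]
contact_force: [0.0, 0.0, -0.8]
opening: 0.0626
grip_force: 15.0
```

Call:
apply_moves(motion="80 0 0 0 0 0 0;100 0 0 0 0 0 0;100 0 0 0 0 0 0;100 0 0 -1 0 0 0;100 0 0 -3 0 0 0;100 0 0 -5 0 0 0;100 -0.64 0.5 -5 0 0 0;100 -3 1 -2 0 0 0;100 -4 1.5 0 0 0 0;100 -4 1.5 0 0 0 0;100 -4 1.5 0 0 0 0;100 -3.5 1.5 0 0 0 0;100 -2.5 0.55 0 0 0 0;100 0 0 2.5 0 0 0;100 0 0 3 0 0 0;100 0 0 2.5 0 0 0;100 0 0 1 0 0 0;100 0 0 0 0 0 0;100 0 0 0 0 0 0", force=20)

```text
time: 48.35
tool_pos: [0.5311, -0.3556, 0.1188]
tool_rot: [3.14, 0.002, 1.572]
contact_force: [-0.4, 0.6, -0.2]
opening: 0.092
grip_force: 0.0
```

Call:
apply_moves(motion="100 0 0 0.8 0 0 0;100 0 0 0.4 0 0 0;100 0 0 0.15 0 0 0;100 0 0 0 0 0 0;100 0 0 0 0 0 0")

```text
time: 48.98
tool_pos: [0.5306, -0.3552, 0.104]
tool_rot: [3.141, 0.0, 1.572]
contact_force: [0.8, -0.0, 0.7]
opening: 0.0918
grip_force: 0.0
```

Call:
apply_moves(motion="100 0 -0.02 -0.12 0 0 0;50 0 0 0 0 0 0;30 0 0 0 0 0 0;0 0 0 0 0 0 0;0 0 0 0 0 0 0;0 0 0 0 0 0 0;0 0 0 0 0 0 0;0 0 0 0 0 0 0")

```text
time: 49.98
tool_pos: [0.5303, -0.3551, 0.105]
tool_rot: [-3.141, 0.0, 1.572]
contact_force: [-0.1, 0.4, -1.1]
opening: 0.0295
grip_force: 20.0
```

Call:
apply_moves(motion="0 0 0 -0.5 0 0 0;0 0 0 -1.5 0 0 0;0 0 0 -2.5 0 0 0;0 0 0 -3 0 0 0;0 0 0 -3 0 0 0;0 0 0 -2.5 0 0 0;0 0.9 0.1 -1.5 0 0 0;0 2 0.2 0 0 0 0;0 3 0.2 0 0 0 0;0 3 0.2 0 0 0 0;0 3 0.2 0 0 0 0;0 3 0.2 0 0 0 0;0 3 0.2 0 0 0 0;0 3 0.1 0 0 0 0;0 2.7 0 0 0 0 0;0 2 0 1 0 0 0;0 1 0 2 0 0 0;0 0 0 2.5 0 0 0;0 0 0 2.5 0 0 0;0 0 0 2.5 0 0 0")

```text
time: 52.48
tool_pos: [0.5431, -0.0881, 0.143]
tool_rot: [-3.14, -0.0, 1.572]
contact_force: [-0.3, -0.0, -2.3]
opening: 0.0295
grip_force: 20.0
```

Call:
apply_moves(motion="0 0 0 2 0 0 0;0 0 0 1 0 0 0;0 0 0 0.3 0 0 0;0 0 0 0 0 0 0;0 0 0 0 0 0 0")

```text
time: 53.1
tool_pos: [0.5444, -0.0892, 0.1127]
tool_rot: [3.14, 0.001, 1.572]
contact_force: [0.4, 1.1, -1.7]
opening: 0.0301
grip_force: 20.0
```

Call:
apply_moves(motion="0 0.02 -0.02 0.4 0 0 0;0 0 0 0.2 0 0 0;0 0 0 0.1 0 0 0;0 0 0 0.05 0 0 0;0 0 0 0 0 0 0")

```text
time: 53.72
tool_pos: [0.5439, -0.089, 0.105]
tool_rot: [3.141, 0.0, 1.572]
contact_force: [-1.6, 0.1, 3.9]
opening: 0.0297
grip_force: 20.0
```

Call:
apply_moves(motion="60 0 0 0 0 0 0;100 0 0 0 0 0 0;100 0 0 0 0 0 0;100 0 0 -1 0 0 0;100 0 0 -3 0 0 0;100 0 0 -3.5 0 0 0;100 -1.25 -0.5 -0.5 0 0 0;100 -3 -1 0 0 0 0;100 -4 -1.5 0 0 0 0;100 -4 -1.5 0 0 0 0;100 -4 -1.5 0 0 0 0;100 -3 -1.3 0 0 0 0;100 -1 -0.55 1 0 0 0;100 0 0 2 0 0 0;100 0 0 1.5 0 0 0;100 0 0 0 0 0 0;100 0 0 0 0 0 0", force=25)

```text
time: 55.85
tool_pos: [0.466, -0.2913, 0.1398]
tool_rot: [3.141, 0.0, 1.573]
contact_force: [0.6, 0.7, 0.0]
opening: 0.0915
grip_force: 0.0
```

Call:
apply_moves(motion="100 0 -0.05 0.6 0 0 0;100 0 0 0.35 0 0 0;100 0 0 0.13 0 0 0;100 0 0 0 0 0 0;50 0 0 0 0 0 0;30 0 0 0 0 0 0;0 0 0 0 0 0 0;0 0 0 0 0 0 0;0 0 0 0 0 0 0;0 0 0 0 0 0 0;0 0 0 0 0 0 0")

```text
time: 57.22
tool_pos: [0.465, -0.2915, 0.1287]
tool_rot: [-3.141, 0.0, 1.572]
contact_force: [-0.8, -0.6, -0.5]
opening: 0.0347
grip_force: 25.0
```

Call:
apply_moves(motion="0 0 0 -0.5 0 0 0;0 0 0 -1.2 0 0 0;0 0 0 -1.8 0 0 0;0 0 0 -2 0 0 0;0 0 0 -2 0 0 0;0 0 0 -2 0 0 0;0 0 0 -1.5 0 0 0;0 0.8 -0.1 -1 0 0 0;0 2 -0.2 0 0 0 0;0 2.6 -0.2 0 0 0 0;0 2.6 -0.2 0 0 0 0;0 2.6 -0.2 0 0 0 0;0 2.6 -0.2 0 0 0 0;0 2.6 -0.2 0 0 0 0;0 2.6 -0.18 0 0 0 0;0 2.6 0 0 0 0 0;0 2 0 0 0 0 0;0 1.42 0 1 0 0 0;0 0 0 2 0 0 0;0 0 0 2 0 0 0")

```text
time: 59.72
tool_pos: [0.4492, -0.0464, 0.1972]
tool_rot: [-3.141, -0.0, 1.573]
contact_force: [0.4, -0.2, -2.0]
opening: 0.0346
grip_force: 25.0
```

Call:
apply_moves(motion="0 0 0 2 0 0 0;0 0 0 2 0 0 0;0 0 0 1.3 0 0 0;0 0 0 0.6 0 0 0;0 0 0 0 0 0 0;0 0 0 0 0 0 0")

```text
time: 60.48
tool_pos: [0.4504, -0.0474, 0.1402]
tool_rot: [3.14, 0.0, 1.572]
contact_force: [0.4, -0.1, -1.7]
opening: 0.035
grip_force: 25.0
```

Call:
apply_moves(motion="0 0 -0.02 0.6 0 0 0;0 0 0 0.3 0 0 0;0 0 0 0.15 0 0 0;0 0 0 0.07 0 0 0;0 0 0 0.03 0 0 0;0 0 0 0 0 0 0")

```text
time: 61.22
tool_pos: [0.4499, -0.0474, 0.1287]
tool_rot: [3.141, 0.0, 1.572]
contact_force: [-2.5, -0.3, 6.2]
opening: 0.035
grip_force: 25.0
```

Call:
apply_moves(motion="60 0 0 0 0 0 0;100 0 0 0 0 0 0;100 0 0 0 0 0 0;100 0 0 -1 0 0 0;100 0 0 -3 0 0 0;100 0 0 -4 0 0 0;100 -1.5 0 -4 0 0 0;100 -2 0 -4 0 0 0;100 -1.6 0 -3.4 0 0 0;100 0 0 0 0 0 0;100 0 0 0 0 0 0")

```text
time: 62.6
tool_pos: [0.4494, -0.098, 0.3218]
tool_rot: [-3.141, -0.0, 1.572]
contact_force: [-0.4, -0.2, -0.6]
opening: 0.092
grip_force: 0.0
```

```bash
python3 - <<'E'
from h import *
s=robot.observe(); print(s["tool_pos"],s["tool_rot"],s["time"])
p=wrist(); save(p,"w10")
G={"small_bottle_mid":(.535,-.085),"jar_mid":(.445,-.13)}
for n,g in G.items():
    t=robot.trace(n,p); m=t[0]["pixels"].astype(float); print(n,t[0]["score"],fit(p,n,np.array(g),m))
g=np.array([.447,-.047]); m=biggest(bluemask(p),project(p,np.r_[g,.14])[0]); print("tall now",capfit(p,m,.0175,.126,.144,g))
b=cv2.cvtColor(cv2.imread("pics/w1.png"),cv2.COLOR_BGR2RGB); q=dict(p,img=b)
mb=biggest(bluemask(q),project(p,np.r_[g,.14])[0])
for k in(m,mb): v,u=np.nonzero(k); print("blue px",u.mean(),v.mean(),k.sum())
for n in ("column_mid","rest_seat"):
    P=robot.read_camera("side"); t=robot.trace(n,P); v,u=np.nonzero(t[0]["pixels"]); X=onplane(P,np.c_[u,v],.029)[:,:2]; print(n,t[0]["score"],cv2.minAreaRect(X.astype(np.float32)*1000))
E
```

```text
[ 0.44940124 -0.09795285  0.32176315] [-3.14083125e+00 -4.34758554e-04  1.57189322e+00] 62.6
small_bottle_mid 0.82 (array([ 0.54226904, -0.09043763]), np.float64(0.9183219927814922))
jar_mid 0.95 (array([ 0.45025849, -0.13986036]), np.float64(0.91812695597215))
tall now (array([ 0.44990924, -0.04622227]), np.float64(0.9002544938790701))
blue px 323.57122507122506 134.5954415954416 702.0
blue px 325.5368620037807 130.58412098298678 529.0
column_mid 0.67 ((488.2867126464844, 171.72650146484375), (179.68011474609375, 23.11273956298828), 80.88610076904297)
rest_seat 0.67 ((482.0596618652344, 197.31988525390625), (154.64285278320312, 84.62384033203125), 81.197509765625)
```

```bash
python3 - <<'E'
from h import *
p=wrist(); g=np.array([.447,-.047]); near=project(p,np.r_[g,.14])[0]
for f in("w1","w10"):
    im=cv2.imread("pics/%s.png"%f).astype(int); d=im[...,0]-im[...,2]
    m=biggest(d>35,near); v,u=np.nonzero(m); print(f,u.min(),u.max(),v.min(),v.max(),m.sum(),capfit(p,m,.0175,.126,.144,g))
E
```

```text
w1 311 341 116 148 764.0 (array([ 0.45252388, -0.04280335]), np.float64(0.8794345411693294))
w10 308 338 119 150 744.0 (array([ 0.4501796 , -0.04631295]), np.float64(0.9468478489613084))
```

```bash
python3 - <<'E'
from h import *
S=robot.read_camera("side"); save(S,"side9"); Q=robot.read_camera("scene"); save(Q,"scene9")
g=np.array([.45,-.047,.135])
for n,P in(("side",S),("scene",Q)):
    A=cv2.imread(f"pics/{n}0.png").astype(np.float32); B=cv2.imread(f"pics/{n}9.png").astype(np.float32)
    J=project(P,[g,g+[.01,0,0],g+[0,.01,0]]); print(n,"px/cm",J[1]-J[0],J[2]-J[0])
    for nm,X,h,ch in(("tallcap",g,10,"b"),("small",[.544,-.089,.10],9,"g"),("jarlid",[.45,-.139,.058],9,"g"),("tallbody",[.45,-.047,.06],14,"g")):
        u,v=project(P,X)[0]; r=np.s_[int(v)-h:int(v)+h+1,int(u)-h:int(u)+h+1]
        f=(lambda I:I[...,0]-I[...,2]) if ch=="b" else (lambda I:I.mean(2))
        a,b=f(A)[r],f(B)[r]; W=np.eye(2,3,dtype=np.float32)
        try: cc,W=cv2.findTransformECC(a,b,W,cv2.MOTION_TRANSLATION,(3,200,1e-5)); print(nm,(u,v),"shift px",W[:,2],"cc",round(cc,3))
        except cv2.error: print(nm,"ecc fail")
from h import project
# static check between w1 and w10 at tray/rest
a=cv2.imread("pics/w1.png",0).astype(np.float32); b=cv2.imread("pics/w10.png",0).astype(np.float32)
for nm,r in(("vialcorner",np.s_[80:125,380:430]),("tray TL",np.s_[75:105,285:315]),("small",np.s_[135:185,362:416]),("jar",np.s_[168:215,300:348]),("column rest",np.s_[0:40,320:375]),("marker",np.s_[20:125,455:485]),("tall",np.s_[100:156,298:350])):
    W=np.eye(2,3,dtype=np.float32)
    try: cc,W=cv2.findTransformECC(a[r],b[r],W,cv2.MOTION_TRANSLATION,(3,200,1e-5)); print(nm,W[:,2],round(cc,3))
    except cv2.error: print(nm,"fail")
E
```

```text
side px/cm [-3.48610257 -0.73598071] [-1.52218474  1.69436491]
tallcap (np.float64(324.59972812642), np.float64(194.7280238522883)) shift px [0.09721203 0.41352496] cc 0.96
small (np.float64(299.9586334337474), np.float64(192.57255719201905)) shift px [0.05874645 0.03717519] cc 0.997
jarlid (np.float64(337.112774489054), np.float64(203.99968022230294)) shift px [-0.12194513 -0.8333444 ] cc 0.663
tallbody (np.float64(324.5036900518607), np.float64(218.93436594364968)) shift px [0.6160839  0.28198725] cc 0.719
scene px/cm [ 2.85564671 -1.52435384] [-2.49659432 -1.64346575]
tallcap (np.float64(299.4053029541044), np.float64(182.21213541874488)) shift px [0.14098342 0.97677374] cc 0.974
small ecc fail
jarlid (np.float64(323.2468682189723), np.float64(221.24798852691518)) shift px [2.806127 1.264475] cc 0.835
tallbody (np.float64(300.0172286567008), np.float64(204.4918147179362)) shift px [0.52723956 0.6285724 ] cc 0.875
vialcorner [-1.1005294  2.6572003] 0.941
tray TL [-1.0679215  2.4896808] 0.929
small [-0.69561094  2.0717993 ] 0.978
jar [-1.061467  2.432886] 0.924
column rest [-0.77776206  2.192428  ] 0.556
marker [-1.118884   2.5193012] 0.97
tall [-1.1295835  2.2133021] 0.919
```

```bash
python3 -c "
from h import *
print(robot.hand_in())"
```

```text
the job is handed in; nothing more can be done
None
```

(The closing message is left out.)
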